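Line up the crystal stage and clamp it

TASK

Turn the round crystal stage by its upright peg until its long black mark lines up with the pointer standing at the rim. Then turn the T-handle of the rim clamp clockwise until the pad presses on the disc, and on by about an eighth of a turn (45 degrees) so that it is held firmly but not forced; the mark must still meet the pointer. Let go of everything and leave the other things on the bench where they are.

Things in the scene. Friction and masses are not known exactly. Their poses are not given: they have to be found in the camera images.
- stage: grey base plate 290 x 240 x 16 mm, fixed on the table, yaw varies. Origin on the table under the disc's vertical axis; x towards the clamp (plate from x -130 to +160 mm), z up. Dark steel clamp at its +x end: column 26 x 44 mm at x 123 mm, bridge 36 mm wide from it over the rim to the screw at x 75 mm; bridge and boss top 108 mm above the table.
- disc: aluminium turntable, 180 mm across, top face 52 mm above the table, short ticks all round and one long black mark (52 x 4.5 mm). Origin on its axis at table height; mark on its +y, peg on its -x. Turns about z up to 1.6 rad either way from parallel with the stage, friction 0.06 N m, stays where left. An amber crystal 26 mm wide, tip 84 mm above the table, stands at its centre.
- peg_mid (a point): on the axis of the disc's upright round steel peg, 72 mm above the table. Peg 16 mm in diameter, 65 mm from the disc's axis, its top 88 mm above the table; a 22 mm collar covers its lowest 4 mm (52 to 56 mm above the table).
- mark_end (a point): outer end of the long black mark, on the top edge of the disc's rim, 90 mm from the disc's axis.
- pointer_at (a point): the place on the rim, 90 mm from the disc's axis, at which the pointer points. The pointer is a fixed dark steel block 14 mm wide, 52 mm high, with a wedge tip, outside the rim on the stage's +y side; where along the rim varies. Lined up: mark_end is here. From the start the disc must turn clockwise (seen from above) by 0.5 to 1.9 rad.
- screw: clamp screw with T-handle. Origin: middle of the level round steel bar, 12 mm thick, 90 mm long, 18 mm balls at its ends; x along the bar; a 12 mm stem below. On the vertical screw axis, 75 mm from the disc's axis, 152 to 157 mm above the table at the start. Clockwise from above lowers it 4 mm per rad; friction up to 0.25 N m, stays where left. Can be turned several half turns.
- pad: round black sprung pressure pad under the screw, 22 mm across; goes down with the screw and does not turn. It touches the disc after 0.6 to 1.7 rad of turning from the start. From then on, per rad of further turning, the force on the disc rises by about 48 N and the resisting torque by about 0.19 N m.
- pad_face (a point): centre of the pad's underside; 52 mm above the table when it touches the disc, 54.4 to 58.4 mm at the start.
- rock: bystander, leave alone: small grey pebble-like rock sample, 36 mm wide, 24 mm high, on the base plate's near right corner
- dish: bystander, leave alone: shallow glass dish, 84 mm across, 15 mm high, to the right of the stage
- lens: bystander, leave alone: hand lens, 70 mm ring (origin) with an 85 mm black handle, lying left of the stage
- forceps: bystander, leave alone: steel forceps 120 mm long lying on the table to the right
- jar: bystander, leave alone: lidded glass jar 60 mm across, 80 mm high, right
- beaker: bystander, leave alone: clear plastic beaker 70 mm across, 90 mm high, left
- driver: bystander, leave alone: screwdriver 160 mm long, lying to the right

How it is judged (in metres and radians):
On the way, in this order (a step that is already met when the one before it is completed fails the run):
1. the long mark lines up with the pointer (within 5 mm at the rim), the disc at rest and the clamp still off it (horizontal distance between mark_end and pointer_at below 0.005 m and contact force between pad and disc below 1 N and angular speed of disc below 0.1 rad/s), for 0.3 s.
2. the pad presses on the disc with 20 to 60 N while the mark still meets the pointer (horizontal distance between mark_end and pointer_at below 0.005 m and contact force between pad and disc between 20 and 60 N), for 0.3 s.
At the end, for the whole second after the job is handed in: The end of the long mark is within 5 mm of the pointed-at place on the rim, the pad presses on the disc with 20 to 60 N, the disc and the screw are at rest, and nothing is touched (all of step 2 and angular speed of disc below 0.1 rad/s and angular speed of screw below 0.05 rad/s).
It fails at once if another thing on the bench is moved by more than 20 mm (distance of any of rock, dish, lens, forceps, jar, beaker, driver from where it was at the start of the episode above 0.02 m).
It also fails if it takes over 69 s, if anything falls off the work surface, if the arm or the gripper's body presses on something with over 40 N, if the wrist force passes 120 N, or if a joint passes its speed limit or range.

ROBOT

A 6-joint arm with a two-finger parallel gripper is mounted at the origin on the work surface. World frame = base frame: x ahead of the robot, y to its left, z up, the work surface at z = 0. Lengths are in m, angles in degrees, forces in N, time in s.
With the tool pointing down it reaches from about 0.375 to 0.9 m from the base axis. Payload 3.1 kg.
Tool frame: the origin (TCP) lies midway between the tips of the shut fingers; the grasp point (between the pads) lies 19 mm behind it; z points along the fingers, y is the line along which they close (so a half turn about z gives the same grasp; the last joint's range is limited). The gripper opens to 87 mm and grips with 3 to 60 N. Pads are 19 mm wide; open, the fingers measure 117 mm over their backs; the gripper's body (75 mm by 190 mm) begins 51 mm behind the grasp point.
Start: joints at [54.059, 30.224, 82.088, -0, 67.689, -10.227], TCP at [0.271, 0.563, 0.223] pointing down, gripper open.
Joint ranges: [-176.69, 176.69], [-43.24, 126.21], [12.49, 139.97], [-82, 262], [0, 151.66], [-163.58, 163.58]. Speed limits (degrees/s): [159.86, 159.86, 180, 180, 180, 180].

INTERFACE

Orientations are given as a 3x3 rotation matrix whose columns are the frame's x, y, z axes.
In Python, from rig import read_state, capture, camera_info, hand_in gives the robot as it stands.
- The arm moves only by the tool drive_tool, never from a script. Its argument "motion" is a list of rows, each a list of 2 entries, a list of its own where there are three numbers: the shift along the tool's x, y, z in mm, then the turn, a rotation vector about the tool's x, y, z in rad. A call has 1 to 5 rows; each row shifts and turns the commanded pose from where the row before left it, along the tool's axes as they then stand; what a row does not reach is not made up. A row lasts 1/10 s, in which the tool goes at most 50 mm and 8.59 degrees, less where a joint would pass 70% of its speed; a pose out of reach is approached as far as the arm can. A call is refused whole if a number of a shift passes 50 or a number of a turn 0.15, either way. A call with a gripper value outside its range is refused whole. "gripper" is the opening, from 0 (shut) to 1 (fully open), set as the call begins (left out, the last holds). The fingers move at their own pace and stop on an object; the grip force is fixed at half the most. Time passes only in rows, so rows that do not move let the fingers close. It gives the time, the measured TCP pose, the force, the opening and the grip force at its end, in the units of the state.
- read_state(): the state, without advancing time (a new reading comes with each control period).
- capture(name): name is "side" or "top"; returns the picture (480x640x3 uint8, red, green, blue); there is no depth.
- camera_info(name): a dict with "fovy" (degrees; the focal length in pixels is half the picture's height over the tangent of half this angle, whatever the lens; pixels are square), "cx", "cy" (the principal point, pixels), "xyz" and "orientation" of the camera in the world. Camera axes: x right, y down, z forward; pixel columns grow to the right and rows downward; lengths in m; the calibration is good to about 2 mm. A picture is of the moment at which its call begins. camera_info takes no time and is no camera call.
- hand_in(): hands the job in; it is judged then, once.
The state is a dict: "time_s": time; "joint_positions": joint angles; "qvel": joint speeds; "tau": joint torques, N m; "position": TCP position; "tcp_rot": TCP orientation; "force": force on the tool from outside, world axes, zero at the start; "moment": the same for the moment, N m; "opening": opening from 0.0 (shut) to 1.0 (fully open); "grasp_force": force on a finger pad.
Only numpy, scipy, OpenCV 4.12 (cv2) and the standard library are available. Lean on these libraries where they do the work, as an engineer would, in place of code of your own. Each camera call takes 0.05 s, during which the arm holds its last target. There are 200 camera calls.

## Working session

There is one attempt and no reset: what is moved stays moved. The work goes in short steps, Python scripts to look and compute and a tool call to move; the robot and the scene stay as the last step left them, time stands still between calls to the robot, and variables do not carry over. Pictures are saved under pics/ and viewed, at most 10 in all, crops included, and the job is handed in when it is done.

Besides the shell and the picture viewer there is one more tool, called after "Request:" by a JSON object that holds its "method" and its "body". drive_tool: Moves the arm, as the interface text tells. Its arguments: {"type":"object","properties":{"motion":{"type":"array","items":{"type":"array"}},"gripper":{"type":"number"}},"required":["motion"]}

```bash
ls; mkdir -p pics; python3 - <<'E'
from rig import *
import cv2
for n in("side","top"):
    cv2.imwrite(f"pics/{n}0.png",capture(n)[:,:,::-1]);print(n,camera_info(n))
print(read_state())
E
```

```text
pics
side {'fovy': 49.740135141280845, 'cx': 310.5158067188497, 'cy': 237.935466805257, 'xyz': array([ 0.34342958, -1.09187692,  0.90946137]), 'orientation': array([[ 0.98092326, -0.12271774,  0.15076446],
       [-0.19411104, -0.57639877,  0.79377916],
       [-0.01051033, -0.80790149, -0.58922383]])}
top {'fovy': 49.8954533141585, 'cx': 324.8058364748501, 'cy': 234.30063575238196, 'xyz': array([ 0.32689322, -0.03338384,  1.51823166]), 'orientation': array([[-0.00562097, -0.98609938,  0.16606151],
       [-0.99970001,  0.00950017,  0.02257493],
       [-0.02383874, -0.1658848 , -0.98585696]])}
{'time_s': 0.1, 'joint_positions': array([ 5.40570899e+01,  3.02753333e+01,  8.21488619e+01, -5.42097680e-04,
        6.76898017e+01, -1.02272576e+01]), 'qvel': array([ 0.0141273 , -0.01969609, -0.13317614, -0.08527389, -0.03038057,
       -0.02306755]), 'tau': array([-4.56544312e-04, -4.40984988e+01, -1.77150464e+01,  6.35049236e-02,
        5.34048560e-02, -1.58644468e-05]), 'position': array([0.27077192, 0.56256692, 0.22165234]), 'tcp_rot': array([[-9.00959880e-01,  4.33900850e-01, -1.16077901e-03],
       [ 4.33902266e-01,  9.00958497e-01, -1.61593973e-03],
       [ 3.44656087e-04, -1.95956150e-03, -9.99998021e-01]]), 'force': array([ 0.10388391,  0.16466334, -0.1106294 ]), 'moment': array([ 0.00680104, -0.0140944 , -0.01476469]), 'grasp_force': 0.0, 'opening': 0.9982782938270609}
```

View pics/top0.png

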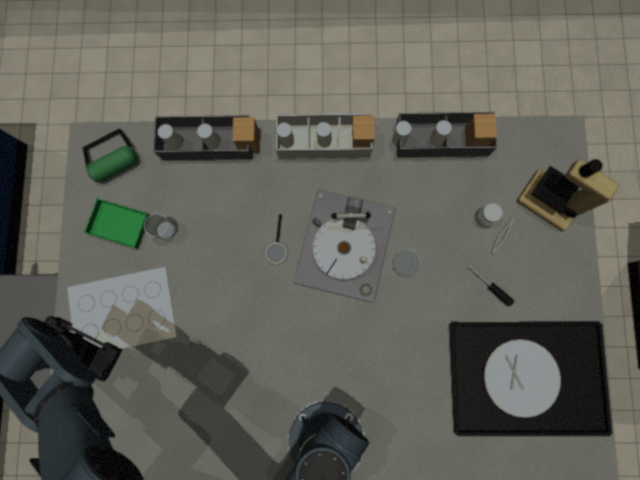

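View pics/side0.png

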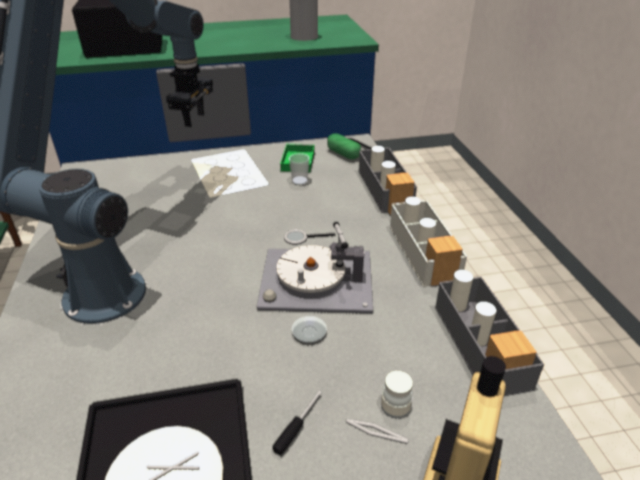

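The top view shows the disc at about (344,248), the clamp at (352,212), the peg near (364,260) and the mark at (332,267). I'll enlarge both views.

```bash
python3 - <<'E'
import cv2,numpy as np
a=cv2.imread("pics/top0.png")[185:305,290:400];b=cv2.imread("pics/side0.png")[215:335,255:381]
f=lambda i,w,h:cv2.resize(i,(w,h),interpolation=cv2.INTER_CUBIC)
a=f(a,385,420);b=f(b,415,395)
a=cv2.imread("pics/top0.png")[186:304,293:398];b=cv2.imread("pics/side0.png")[217:317,257:377]
o=np.zeros((600,800,3),np.uint8)
a=f(a,int(105*3.6),int(118*3.6));b=f(b,int(120*3.5),350)
o[:a.shape[0],:a.shape[1]]=a;o[:350,380:800]=b
cv2.imwrite("pics/z0.png",o)
E
```

```text
(no output)
```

View pics/z0.png

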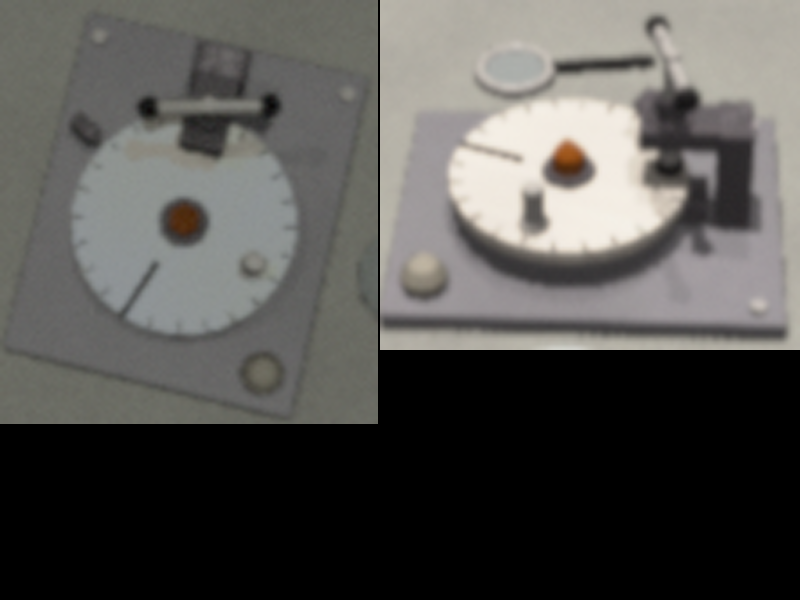

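The zoom (3.6x, top view origin (293,186)) puts the pointer at (88,130), the mark end at (122,315), the peg top at (253,263), and the handle balls at (148,106) and (270,104). Next I'll measure these by ray casting.

```bash
cat > h.py <<'E'
import numpy as np,cv2
from rig import *
from scipy.optimize import least_squares
def ray(n,p,z):
    c=camera_info(n);f=240/np.tan(np.radians(c["fovy"]/2));p=np.atleast_2d(np.asarray(p,float))
    d=np.c_[(p[:,0]-c["cx"])/f,(p[:,1]-c["cy"])/f,np.ones(len(p))]@c["orientation"].T
    return (c["xyz"]+d*((z-c["xyz"][2])/d[:,2])[:,None])[:,:2]
def tri(pt,ps):
    A=[];b=[]
    for n,p in(("top",pt),("side",ps)):
        o=camera_info(n)["xyz"];q=np.r_[ray(n,p,0)[0],0];d=(q-o)/np.linalg.norm(q-o)
        P=np.eye(3)-np.outer(d,d);A.append(P);b.append(P@o)
    return np.linalg.lstsq(np.vstack(A),np.hstack(b),rcond=None)[0]
def disc_centre(im):
    g=cv2.GaussianBlur(im,(3,3),0).min(2)
    m=((g>115)*255).astype(np.uint8);m[:180]=0;m[310:]=0;m[:,:290]=0;m[:,400:]=0
    c=max(cv2.findContours(m,cv2.RETR_EXTERNAL,cv2.CHAIN_APPROX_NONE)[0],key=cv2.contourArea)[:,0]
    w=ray("top",c,.052)
    r=least_squares(lambda q:np.hypot(*(w-q).T)-.0895,w.mean(0),loss="soft_l1",f_scale=.001)
    e=np.abs(r.fun)
    return r.x,np.median(np.hypot(*(w-r.x).T)),len(w)
def dark_centroid(im,box,th):
    x0,y0,x1,y1=box;g=im[y0:y1,x0:x1].astype(float).mean(2)
    w=np.clip(th-g,0,None);Y,X=np.mgrid[y0:y1,x0:x1]
    return np.array([(w*X).sum(),(w*Y).sum()])/w.sum()
E
python3 - <<'E'
from h import *
im=cv2.imread("pics/top0.png");s=cv2.imread("pics/side0.png")
Z=lambda x,y:(293+(x+.5)/3.6-.5,186+(y+.5)/3.6-.5); S=lambda x,y:(257+(x-380+.5)/3.5-.5,217+(y+.5)/3.5-.5)
c,r,n=disc_centre(im);print("disc",c,r,n)
A=lambda p:np.degrees(np.arctan2(*(p-c)[::-1]))
m=ray("top",Z(122,315),.052)[0];m2=ray("top",Z(157,264),.052)[0];print("mark",m,m2,A(m),A(m2),np.degrees(np.arctan2(*(m-m2)[::-1])))
g=im.astype(float).mean(2)
print(g[214:230,308:326].astype(int))
pg=ray("top",Z(253,263),.088)[0];print("peg",pg,A(pg),np.hypot(*(pg-c)))
pc=dark_centroid(im,(311,216,323,228),75);print("ptr",pc,ray("top",pc,.052),A(ray("top",pc,.052)[0]))
a=tri(Z(148,106),S(657,25));b=tri(Z(270,104),S(686,100));print("balls",a,b)
for z in(.155,):
  a,b=ray("top",[Z(148,106),Z(270,104)],z);print(a,b,(a+b)/2,np.hypot(*(a-b)),A((a+b)/2),np.hypot(*((a+b)/2-c)))
pl=ray("top",[Z(90,12),Z(370,76),Z(290,417),Z(5,348)],.016);print(pl,pl.mean(0))
d=(pl[0]+pl[1]-pl[2]-pl[3])/2;print("yaw",np.degrees(np.arctan2(d[1],d[0])))
print("crystal",ray("top",Z(184,220),.068))
E
```

```text
disc [ 0.5363047  -0.05364637] 0.08751714798234513 214
mark [ 0.46171764 -0.00408131] [ 0.50204745 -0.03212538] 146.39491769505057 147.86225592899004 145.18647587574458
[[105 104  97  95  96  99  99  99 101 101  99  99 100  98  98 101 101 101]
 [103 101  92  94  98 101  99  99  99 100 100 101  98  99  99 101 102  99]
 [101  99  92  94 100  99  96  93 100 100  99 100 100  99 100 101 101  99]
 [102  98  95  96  97  93  85  80  87  97  99  99 101 100  99 100  99 101]
 [ 98  96  95  98  94  81  72  68  74  85  95  98  99 100 100 100 100 100]
 [100  95  96  98  85  73  66  64  65  75  87  93  97  99 100  97  99 100]
 [100  95  97  94  77  62  63  64  66  68  71  78  90  97  99 100 100 101]
 [ 99  96  97  95  73  55  56  63  68  71  72  75  82  93 100  98 100 103]
 [ 94  97  96  96  78  58  47  58  66  75  77  69  70  86  94  99 101 108]
 [ 92  93  97  94  84  72  56  49  61  71  70  63  68  84  96 100 112 122]
 [ 92  96 101  96  93  86  69  55  48  54  60  60  66  85  99 111 127 137]
 [ 97  96 101 100 101  95  83  72  55  47  46  52  65  93 117 128 134 137]
 [ 96 100 102 101 100  97  94  85  75  59  60  59  79 110 131 136 125 132]
 [ 94  98 101 102 103 100 101  92  86  83  82  87 106 128 140 141 133 132]
 [ 97 103 103 102 103 102 101  99  95  93  96 107 126 140 144 142 142 141]
 [ 99 101 102 102 103 101 102  99 100 102 111 126 137 143 145 144 145 144]]
peg [ 0.49789617 -0.10640648] -126.05402946035875 0.06525981678906236
ptr [316.14733894 222.87394958] [[0.60765444 0.02507297]] 47.81142779077094
balls [ 0.61075433 -0.02673881  0.15352072] [ 0.61062903 -0.1180734   0.15202334]
[ 0.60882727 -0.0265828 ] [ 0.60939082 -0.11781653] [ 0.60910905 -0.07219966] 0.09123546233051183 -14.296819565738616 0.07513119940449771
[[ 0.71798727  0.02173882]
 [ 0.66090037 -0.20924816]
 [ 0.3821565  -0.13746044]
 [ 0.43903625  0.09146604]] [ 0.5500201  -0.05837593]
yaw -14.238272358065878
crystal [[ 0.5348392  -0.05373745]]
```

Request:
{"method": "drive_tool", "body": {"motion": [[[-33, -33.6, 0], [0, 0, 0]], [[-33, -33.6, 0], [0, 0, 0]], [[-33, -33.6, 0], [0, 0, 0]], [[-33, -33.6, 0], [0, 0, 0]], [[-33, -33.6, 0], [0, 0, 0]]], "gripper": 0.45}}

```text
time_s: 0.6
position: [0.3469, 0.3383, 0.2223]
tcp_rot: [[-0.901, 0.433, -0.0], [0.433, 0.901, -0.0], [0.0, -0.001, -1.0]]
force: [0.2, 0.3, -0.2]
opening: 0.633
grasp_force: 0.0
```

Request:
{"method": "drive_tool", "body": {"motion": [[[-33, -33.6, 0], [0, 0, 0]], [[-33, -33.6, 0], [0, 0, 0]], [[-33, -33.6, 0], [0, 0, 0]], [[-33, -33.6, 0], [0, 0, 0]], [[-33, -33.6, 0], [0, 0, 0]]]}}

```text
time_s: 1.1
position: [0.4227, 0.1154, 0.2225]
tcp_rot: [[-0.901, 0.434, -0.0], [0.434, 0.901, 0.0], [0.0, 0.0, -1.0]]
force: [0.2, -0.2, -0.6]
opening: 0.456
grasp_force: 0.0
```

Request:
{"method": "drive_tool", "body": {"motion": [[[-33, -33.6, 0], [0, 0, 0]], [[-33, -33.6, 0], [0, 0, 0]], [[-33, -33.6, 0], [0, 0, 0]], [[-33, -33.6, 0], [0, 0, 0.086]], [[0, 0, 0], [0, 0, 0.085]]]}}

```text
time_s: 1.6
position: [0.4864, -0.0671, 0.2227]
tcp_rot: [[-0.808, 0.589, 0.004], [0.589, 0.808, -0.003], [-0.005, -0.0, -1.0]]
force: [0.5, 0.5, 0.4]
opening: 0.449
grasp_force: 0.0
```

Request:
{"method": "drive_tool", "body": {"motion": [[[-33, -25, 0], [0, 0, 0]], [[0, 0, 40], [0, 0, 0]], [[0, 0, 40], [0, 0, 0]], [[0, 0, 0], [0, 0, 0]], [[0, 0, 0], [0, 0, 0]]]}}

```text
time_s: 2.1
position: [0.4952, -0.1005, 0.1423]
tcp_rot: [[-0.814, 0.581, -0.002], [0.581, 0.814, 0.001], [0.002, -0.0, -1.0]]
force: [-0.3, 0.9, 1.1]
opening: 0.446
grasp_force: 0.0
```

```bash
python3 - <<'E'
from h import *
s=read_state();print(s["position"],s["tcp_rot"][:2,:2],s["joint_positions"].round(1),s["force"],s["moment"])
d=np.array([.4983,-.1066])-s["position"][:2];print("dxy tool mm",s["tcp_rot"][:2,:2].T@d*1e3)
E
```

```text
[ 0.49517879 -0.1004638   0.14231691] [[-0.81401408  0.58084157]
 [ 0.58084103  0.81401651]] [-24.2  28.  103.6  -0.   48.5 -78.6] [-0.26956848  0.91402724  1.11444236] [-0.04031022 -0.03123082 -0.01169929]
dxy tool mm [-6.10486214 -3.18204174]
```

Request:
{"method": "drive_tool", "body": {"motion": [[[-6.1, -3.2, 20], [0, 0, 0]], [[0, 0, 25], [0, 0, 0]], [[0, 0, 25], [0, 0, 0]], [[0, 0, 11], [0, 0, 0]], [[0, 0, 0], [0, 0, 0]]]}}

```text
time_s: 2.6
position: [0.4991, -0.1067, 0.0619]
tcp_rot: [[-0.814, 0.58, 0.0], [0.58, 0.814, -0.0], [-0.0, 0.0, -1.0]]
force: [0.1, 0.1, 0.2]
opening: 0.448
grasp_force: 0.0
```

Request:
{"method": "drive_tool", "body": {"motion": [[[0, 0, 0], [0, 0, 0]], [[0, 0, 0], [0, 0, 0]], [[0, 0, 0], [0, 0, 0]], [[0, 0, 0], [0, 0, 0]], [[0, 0, 0], [0, 0, 0]]], "gripper": 0}}

```text
time_s: 3.1
position: [0.4985, -0.108, 0.0624]
tcp_rot: [[-0.815, 0.58, -0.0], [0.58, 0.815, -0.002], [-0.001, -0.002, -1.0]]
force: [-2.2, -2.8, 4.1]
opening: 0.174
grasp_force: 30.0
```

```bash
python3 - <<'E'
from h import *
s=read_state();print(s["position"],s["tcp_rot"][:2,:2],s["force"],s["moment"],s["opening"]*87)
c=np.array([.536,-.0537]);d=s["position"][:2]-c;print(np.hypot(*d),np.degrees(np.arctan2(d[1],d[0])), "axis in tool",s["tcp_rot"][:2,:2].T@-d)
a=capture("top")[186:304,293:398,::-1];b=capture("side")[197:317,257:377,::-1]
cv2.imwrite("pics/z1.png",np.hstack([cv2.resize(a,(378,425),interpolation=2),cv2.resize(b,(420,425),interpolation=2)]))
E
```

```text
[ 0.49854293 -0.10802759  0.06243087] [[-0.81491865  0.57957536]
 [ 0.57957407  0.81491657]] [-2.17392073 -2.80313067  4.05472966] [-0.77663146  0.52097539 -0.06769268] 15.170903085635196
0.06598878072594863 -124.58497692495341 axis in tool [0.00096239 0.06598165]
```

View pics/z1.png

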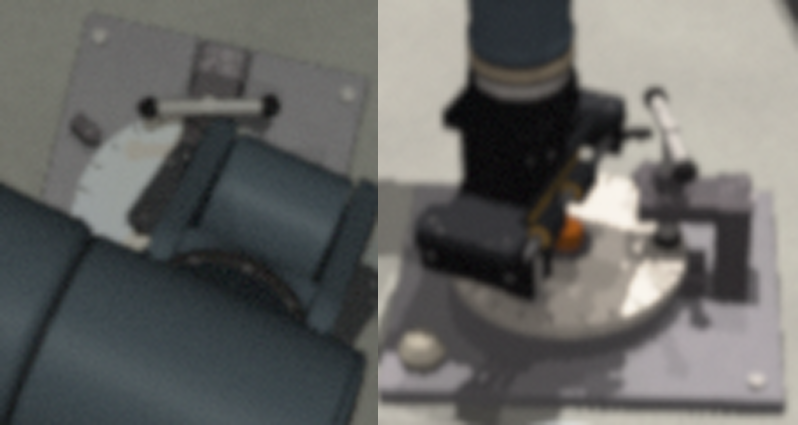

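Request:
{"method": "drive_tool", "body": {"motion": [[[5.64, 0.245, 0], [0, 0, 0.0868]], [[5.64, 0.245, 0], [0, 0, 0.0868]], [[5.64, 0.245, 0], [0, 0, 0.0868]], [[5.64, 0.245, 0], [0, 0, 0.0868]], [[5.64, 0.245, 0], [0, 0, 0.0868]]]}}

```text
time_s: 3.7
position: [0.4798, -0.0868, 0.0624]
tcp_rot: [[-0.492, 0.871, 0.0], [0.871, 0.492, -0.001], [-0.001, -0.0, -1.0]]
force: [-2.1, -2.7, 3.9]
opening: 0.175
grasp_force: 30.0
```

Request:
{"method": "drive_tool", "body": {"motion": [[[5.64, 0.245, 0], [0, 0, 0.0868]], [[5.64, 0.245, 0], [0, 0, 0.0868]], [[5.64, 0.245, 0], [0, 0, 0.0868]], [[5.64, 0.245, 0], [0, 0, 0.0868]], [[5.64, 0.245, 0], [0, 0, 0.0868]]]}}

```text
time_s: 4.2
position: [0.4719, -0.0597, 0.0624]
tcp_rot: [[-0.079, 0.997, 0.001], [0.997, 0.079, -0.001], [-0.001, 0.001, -1.0]]
force: [-0.4, -2.2, 4.6]
opening: 0.176
grasp_force: 30.0
```

```bash
cat > st.py <<'E'
from h import *
s=read_state();R=s["tcp_rot"][:2,:2];print(s["position"],"yaw_y",np.degrees(np.arctan2(R[1,1],R[0,1])),s["joint_positions"].round(1),s["force"],s["moment"])
c=np.array([.536,-.0537]);d=s["position"][:2]-c;print(np.hypot(*d),np.degrees(np.arctan2(d[1],d[0])), "axis in tool",R.T@-d)
E
python3 st.py
```

```text
[ 0.47188568 -0.05966434  0.06243024] yaw_y 4.5592290316070505 [-2.070e+01  3.500e+01  1.109e+02 -1.000e-01  3.410e+01 -2.520e+01] [-0.41837184 -2.20159522  4.5973116 ] [-0.34933581  0.21868898 -0.04095547]
0.06439114336734002 -174.685264611886 axis in tool [0.00084911 0.06438552]
```

Forces are small and the path is true, so I'll carry on.

Request:
{"method": "drive_tool", "body": {"motion": [[[5.64, 0.245, 0], [0, 0, 0.0868]], [[5.64, 0.245, 0], [0, 0, 0.0868]], [[5.64, 0.245, 0], [0, 0, 0.0868]], [[5.64, 0.245, 0], [0, 0, 0.0868]], [[5.64, 0.245, 0], [0, 0, 0.0868]]]}}

```text
time_s: 4.7
position: [0.4762, -0.0319, 0.0624]
tcp_rot: [[0.347, 0.938, 0.002], [0.938, -0.347, -0.001], [-0.0, 0.002, -1.0]]
force: [-0.2, -2.2, 2.9]
opening: 0.174
grasp_force: 30.0
```

Request:
{"method": "drive_tool", "body": {"motion": [[[5.64, 0.245, 0], [0, 0, 0.0868]], [[5.64, 0.245, 0], [0, 0, 0.0868]], [[5.64, 0.245, 0], [0, 0, 0.0868]], [[5.64, 0.245, 0], [0, 0, 0.0868]], [[0, 0, 0], [0, 0, 0]]]}}

```text
time_s: 5.2
position: [0.4882, -0.0123, 0.0624]
tcp_rot: [[0.643, 0.766, 0.003], [0.766, -0.643, -0.001], [0.001, 0.003, -1.0]]
force: [0.9, -1.0, 5.8]
opening: 0.174
grasp_force: 30.0
```

```bash
python3 st.py; python3 - <<'E'
from h import *
a=capture("top")[:,:,::-1];b=capture("side")[:,:,::-1]
cv2.imwrite("pics/top2.png",a);cv2.imwrite("pics/side2.png",b)
a=a[206:264,303:348];b=b[217:317,257:377]
cv2.imwrite("pics/z2.png",np.hstack([cv2.resize(a,(378,425),interpolation=2),cv2.resize(b,(420,425),interpolation=2)]))
E
```

```text
[ 0.48819556 -0.01232124  0.0624293 ] yaw_y -39.982418372054376 [-14.6  35.4 109.2  -0.   35.2  25.4] [ 0.94739641 -1.02247233  5.75997441] [-0.26512039  0.09311031 -0.11318122]
0.06322552225582047 139.1210596823589 axis in tool [-0.00098951  0.0632175 ]
```

View pics/z2.png

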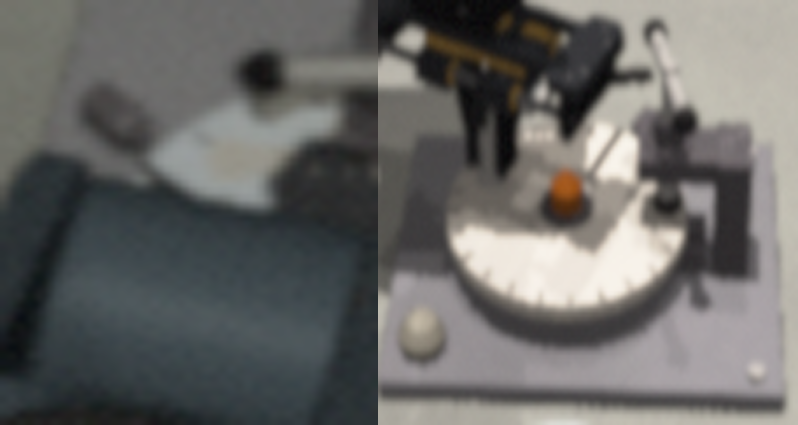

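The side view shows the mark running from zoom (585,180) to (622,132). In the top view it is hidden by the arm, and the pointer is at (115,115).

```bash
python3 - <<'E'
from h import *
c=np.array([.536,-.0537])
S=lambda x,y:(257+(x-378+.5)/3.5-.5,217+(y+.5)/4.25-.5)
w=ray("side",[S(585,180),S(622,132)],.052);d=w[1]-w[0];print(w,np.degrees(np.arctan2(d[1],d[0])),[np.degrees(np.arctan2(*(p-c)[::-1])) for p in w],np.hypot(*(w-c).T))
E
```

```text
[[ 0.55810421 -0.03287864]
 [ 0.5964783   0.00981547]] 48.050330994155225 [np.float64(43.288193828674686), np.float64(46.40314989882727)] [0.03036651 0.08770313]
```

Request:
{"method": "drive_tool", "body": {"motion": [[[2, 0, 0], [0, 0, 0.03]], [[0, 0, 0], [0, 0, 0]], [[0, 0, 0], [0, 0, 0]]]}}

```text
time_s: 5.6
position: [0.4892, -0.0112, 0.0624]
tcp_rot: [[0.664, 0.747, 0.003], [0.747, -0.664, -0.001], [0.001, 0.003, -1.0]]
force: [0.5, -1.7, 5.5]
opening: 0.177
grasp_force: 30.0
```

Request:
{"method": "drive_tool", "body": {"motion": [[[0, 0, 0], [0, 0, 0]], [[0, 0, 0], [0, 0, 0]], [[0, 0, 0], [0, 0, 0]]], "gripper": 0.45}}

```text
time_s: 5.9
position: [0.4873, -0.0104, 0.0613]
tcp_rot: [[0.665, 0.747, -0.001], [0.747, -0.665, 0.0], [-0.0, -0.001, -1.0]]
force: [0.2, 0.6, 0.2]
opening: 0.363
grasp_force: 0.0
```

Request:
{"method": "drive_tool", "body": {"motion": [[[0, 0, -25], [0, 0, 0]], [[0, 0, -45], [0, 0, 0]], [[0, -45, -20], [0, 0, 0]], [[0, -50, 0], [0, 0, 0]], [[0, -50, 0], [0, 0, 0]]]}}

```text
time_s: 6.4
position: [0.3787, 0.0867, 0.1521]
tcp_rot: [[0.666, 0.746, 0.002], [0.746, -0.666, 0.0], [0.001, 0.001, -1.0]]
force: [0.3, 0.9, -0.4]
opening: 0.449
grasp_force: 0.0
```

Request:
{"method": "drive_tool", "body": {"motion": [[[0, -50, 0], [0, 0, 0]], [[0, -50, 0], [0, 0, 0]], [[0, -45, 0], [0, 0, 0]]]}}

```text
time_s: 6.7
position: [0.2689, 0.1832, 0.1515]
tcp_rot: [[0.666, 0.746, -0.001], [0.746, -0.666, -0.0], [-0.001, -0.001, -1.0]]
force: [0.4, 0.0, 0.4]
opening: 0.45
grasp_force: 0.0
```

```bash
python3 st.py; python3 - <<'E'
from h import *
a=capture("top")[:,:,::-1];b=capture("side")[:,:,::-1]
cv2.imwrite("pics/top3.png",a);cv2.imwrite("pics/side3.png",b)
a=a[201:269,303:363];b=b[217:317,257:377]
cv2.imwrite("pics/z3.png",np.hstack([cv2.resize(a,(375,425),interpolation=2),cv2.resize(b,(420,425),interpolation=2)]))
E
```

```text
[0.26894372 0.18316751 0.15148086] yaw_y -41.73255217141816 [ 14.3  16.1 127.1   0.   36.8  56. ] [0.35552434 0.01707637 0.3706553 ] [-0.04791369  0.04927952  0.06888798]
0.3569667692598245 138.42834542619116 axis in tool [0.00100212 0.35696521]
```

View pics/z3.png

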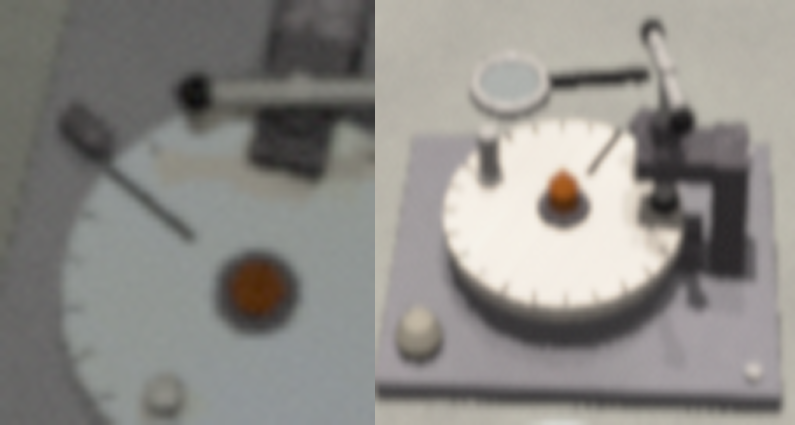

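The top view shows the mark running from zoom (192,238) to (105,165), close to the pointer block at (62–112, 100–158). I'll put numbers on the remaining offset.

```bash
python3 - <<'E'
from h import *
im=cv2.imread("pics/top3.png");g=im.astype(float).mean(2)
c,r,n=disc_centre(im);print(c,r)
c=np.array([.536,-.0537])
A=lambda p:np.degrees(np.arctan2(p[1]-c[1],p[0]-c[0]))
# mark: per-column darkest subpixel points along it
pts=[]
for x in range(322,333):
    y0=int(round(201+(165+(303+0-0+ (x-303)*6.25-303-105)*73/87)/6.25)) if 0 else int(round(227.0+(x-319.4)*73/87))
    ys=np.arange(y0-4,y0+5);w=np.clip(np.percentile(g[ys,x],70)-15-g[ys,x],0,None)
    if w.sum()>10: pts.append((x,(w*ys).sum()/w.sum()))
W=ray("top",pts,.052);vx,vy,x0,y0=cv2.fitLine(W.astype(np.float32),cv2.DIST_HUBER,0,.001,.001).ravel()
print("mark dir",np.degrees(np.arctan2(vy,vx))%180,"angles",[round(A(p),1) for p in W])
u=np.array([vx,vy]);q=c-np.array([x0,y0]);print("line offset from centre mm",(u[0]*q[1]-u[1]*q[0])*1e3)
print(g[214:232,308:328].astype(int))
s=cv2.imread("pics/side3.png").astype(float).mean(2)
Z=lambda x,y:(303+(x+.5)/6.25-.5,201+(y+.5)/6.25-.5)
for p in[(62,115),(80,100),(112,140),(107,157),(88,125)]:
    w=ray("top",Z(*p),.052)[0];print(p,w,A(w),np.hypot(*(w-c)))
pg=ray("top",Z(165,393),.088)[0];print("peg",pg,A(pg),np.hypot(*(pg-c)))
E
```

```text
[ 0.53315047 -0.05352559] 0.08630295689041582
mark dir 49.674305 angles [np.float64(49.3), np.float64(49.7), np.float64(49.7), np.float64(49.8), np.float64(49.6), np.float64(49.7), np.float64(49.8), np.float64(50.0), np.float64(49.8), np.float64(49.6), np.float64(49.7)]
line offset from centre mm -0.07733752666110039
[[105 102  99  96  99 101 100 103 102 102 101 103 101 100 101 102 103 102
  102 102]
 [104 102  98  98  99 101 101 101 101 103 103 101 100 100 101 102 102 102
  103 103]
 [106 100  94  95 100 100  97  96  98 103 102 101 104 102 100 100 102 103
  100 101]
 [103 100  95  99 100  97  85  84  90  97 100 103 102 102 102 102 101 100
  102 101]
 [101  99  96  98  92  86  71  68  73  90  98 101 100 100 100 103 102 103
  104 101]
 [101  96 100  98  85  71  68  67  68  74  88  92  99 100 101  99 103 102
  102 101]
 [100  96  97  96  76  62  62  66  68  72  73  81  94 100 101 101 100 102
  101 106]
 [ 99  97  99  97  73  54  57  63  69  74  72  77  86  92 100 102 102 102
  108 116]
 [ 96  97  99  95  80  57  52  60  68  79  78  71  73  88  99 100 106 109
  119 130]
 [ 94  97 100  9
[... 479 characters left out ...]
147
  146 144]
 [101 103 103 103 105 104 103 103 102 102 110 122 109  89  90 115 134 142
  146 147]
 [103 104 103 104 104 104 104 105 103 110 124 137 137 121  98  90 107 129
  141 145]
 [100 103 104 105 103 105 104 103 107 119 135 145 146 140 127 103  88 104
  123 139]]
(62, 115) [0.61925219 0.03562075] 47.01398624366526 0.12210292239942763
(80, 100) [0.62626106 0.02724765] 41.886293296943116 0.12124182908473911
(112, 140) [0.60721373 0.01246875] 42.896921876554224 0.0972095623798771
(107, 157) [0.599232   0.01481699] 47.29713364079826 0.09323552562432694
(88, 125) [0.6144033  0.02356771] 44.582046458337274 0.1100789531002591
peg [ 0.48534605 -0.01179811] 140.4018127346892 0.0657388128799708
```

The mark is at 49.7° about the axis and the pointer at about 45.2°, so the disc needs another 4.5° or so clockwise. I'll regrip the peg.

Request:
{"method": "drive_tool", "body": {"motion": [[[0, 49, 0], [0, 0, 0]], [[0, 49, 0], [0, 0, 0]], [[0, 49, 0], [0, 0, 0]], [[0, 49, 0], [0, 0, 0]], [[0, 49, 0], [0, 0, 0]]]}}

```text
time_s: 7.3
position: [0.4559, 0.017, 0.1514]
tcp_rot: [[0.666, 0.746, -0.0], [0.746, -0.666, 0.0], [0.0, -0.0, -1.0]]
force: [0.2, 0.9, -0.4]
opening: 0.45
grasp_force: 0.0
```

Request:
{"method": "drive_tool", "body": {"motion": [[[0, 47, 0], [0, 0, 0]], [[0, 0, 30], [0, 0, 0]], [[0, 0, 40], [0, 0, 0]], [[0, 0, 19], [0, 0, 0]], [[0, 0, 0], [0, 0, 0]]]}}

```text
time_s: 7.8
position: [0.4875, -0.0123, 0.0599]
tcp_rot: [[0.666, 0.746, -0.006], [0.746, -0.666, 0.002], [-0.003, -0.006, -1.0]]
force: [0.6, -0.2, 0.5]
opening: 0.449
grasp_force: 0.0
```

Request:
{"method": "drive_tool", "body": {"motion": [[[0, 0, 0], [0, 0, 0]], [[0, 0, 0], [0, 0, 0]], [[0, 0, 0], [0, 0, 0]], [[0, 0, 0], [0, 0, 0]]], "gripper": 0}}

```text
time_s: 8.2
position: [0.489, -0.0113, 0.0636]
tcp_rot: [[0.666, 0.746, -0.0], [0.746, -0.666, 0.001], [0.0, -0.001, -1.0]]
force: [1.3, -2.0, 4.5]
opening: 0.176
grasp_force: 30.5
```

```bash
python3 st.py; python3 - <<'E'
from h import *
def proj(n,P):
    c=camera_info(n);f=240/np.tan(np.radians(c["fovy"]/2));q=(np.array(P)-c["xyz"])@c["orientation"];return q[:2]/q[2]*f+[c["cx"],c["cy"]]
for a in(42,45,48):
  for r in(.092,.12):
    for n in("top","side"):print(a,r,n,proj(n,[.536+r*np.cos(np.radians(a)),-.0537+r*np.sin(np.radians(a)),.052]).round(1))
s=cv2.imread("pics/side3.png").astype(float).mean(2);print(s[236:252,322:342].astype(int))
E
```

```text
[ 0.48898527 -0.01134289  0.06355516] yaw_y -41.734018628093104 [-1.450e+01  3.540e+01  1.089e+02  1.000e-01  3.580e+01  2.720e+01] [ 1.29226347 -1.97300533  4.46251647] [-0.54688235 -0.56423704  0.00346828]
0.06328119388125314 137.98327838140972 axis in tool [-0.00031222  0.06328041]
42 0.092 top [322.1 223.9]
42 0.092 side [329.3 247.7]
42 0.12 top [315.6 216.9]
42 0.12 side [335.1 242.8]
45 0.092 top [320.9 225.1]
45 0.092 side [327.9 247.1]
45 0.12 top [314.  218.4]
45 0.12 side [333.2 242. ]
48 0.092 top [319.8 226.3]
48 0.092 side [326.4 246.6]
48 0.12 top [312.6 220. ]
48 0.12 side [331.3 241.3]
[[ 80  84  85  85  88  93 107 123 122 111 109 125 139 155 170 160 133 144
  176 194]
 [130 132 135 135 138 141 151 160 161 152 150 160 169 175 176 160 129 132
  165 191]
 [163 165 166 168 169 170 173 177 178 174 172 175 180 182 179 161 125 117
  150 182]
 [175 177 177 178 178 179 181 180 182 180 178 180 181 181 178 162 122 105
  134 170]
 [177 177 179 177 178 179 180 180 180 180 178 176 177 180 177 160 120  97
  117 155]
 [178 177 176 177 176 177 177 178 180 178 171 165 165 170 169 152
[... 170 characters left out ...]
  88  83
   82  81]
 [179 178 177 176 177 177 174 167 150 132 117 110 106  99  91  85  82  81
   73  60]
 [188 184 180 177 177 175 169 153 132 115 109 106 100  88  79  76  76  75
   65  46]
 [211 203 192 178 169 168 163 140 114 106 105 105  94  79  66  65  66  65
   55  39]
 [229 223 208 176 153 160 165 142 111 101 105 103  90  73  57  50  53  54
   47  35]
 [236 230 211 165 146 173 192 172 140 113 104  99  90  74  56  45  44  45
   42  37]
 [234 222 188 154 170 208 222 216 185 138 106  97  89  77  57  45  43  44
   40  39]
 [223 194 160 169 206 229 234 232 215 158 111  94  92  81  62  47  43  46
   45  45]
 [194 160 166 204 228 235 236 234 219 160 111  94  91  85  70  55  52  52
   51  47]]
```

Request:
{"method": "drive_tool", "body": {"motion": [[[2.45, 0.1, 0], [0, 0, 0.0375]], [[2.45, 0.1, 0], [0, 0, 0.0375]], [[0, 0, 0], [0, 0, 0]], [[0, 0, 0], [0, 0, 0]]]}}

```text
time_s: 8.6
position: [0.4926, -0.0078, 0.0636]
tcp_rot: [[0.719, 0.695, 0.0], [0.695, -0.719, 0.001], [0.0, -0.0, -1.0]]
force: [-1.0, 2.5, 5.8]
opening: 0.174
grasp_force: 30.0
```

Request:
{"method": "drive_tool", "body": {"motion": [[[0, 0, 0], [0, 0, 0]], [[0, 0, 0], [0, 0, 0]], [[0, 0, 0], [0, 0, 0]]], "gripper": 0.45}}

```text
time_s: 8.9
position: [0.4934, -0.0086, 0.0628]
tcp_rot: [[0.719, 0.695, 0.001], [0.695, -0.719, -0.0], [0.0, 0.001, -1.0]]
force: [0.4, 0.0, 0.3]
opening: 0.365
grasp_force: 0.0
```

Request:
{"method": "drive_tool", "body": {"motion": [[[0, 0, -25], [0, 0, 0]], [[0, 0, -45], [0, 0, 0]], [[0, -20, -45], [0, 0, 0]], [[0, -50, 0], [0, 0, 0]], [[0, -50, 0], [0, 0, 0]]]}}

```text
time_s: 9.4
position: [0.4107, 0.0782, 0.1791]
tcp_rot: [[0.721, 0.693, 0.005], [0.693, -0.721, -0.0], [0.004, 0.004, -1.0]]
force: [-0.7, 0.3, 0.6]
opening: 0.447
grasp_force: 0.0
```

Request:
{"method": "drive_tool", "body": {"motion": [[[0, -50, 0], [0, 0, 0]], [[0, -50, 0], [0, 0, 0]], [[0, -50, 0], [0, 0, 0]], [[0, -10, 0], [0, 0, 0]]]}}

```text
time_s: 9.8
position: [0.2931, 0.1946, 0.1773]
tcp_rot: [[0.716, 0.698, -0.004], [0.698, -0.716, -0.001], [-0.004, -0.003, -1.0]]
force: [-0.1, -0.5, 0.2]
opening: 0.451
grasp_force: 0.0
```

```bash
python3 st.py; python3 - <<'E'
from h import *
im=capture("top")[:,:,::-1];b=capture("side")[:,:,::-1]
cv2.imwrite("pics/top4.png",im);cv2.imwrite("pics/side4.png",b)
cv2.imwrite("pics/z4.png",np.hstack([cv2.resize(im[206:246,305:345],(400,400),interpolation=2),cv2.resize(b[227:267,305:345],(400,400),interpolation=2)]))
g=im.astype(float).mean(2);c=np.array([.536,-.0537]);pts=[]
for x in range(323,333):
    y0=int(round(227.0+(x-320.)*.95));ys=np.arange(y0-4,y0+5);w=np.clip(np.percentile(g[ys,x],70)-15-g[ys,x],0,None);pts.append((x,(w*ys).sum()/w.sum()))
W=ray("top",pts,.052);print(np.degrees(np.arctan2(*(W-c).T[::-1])).round(1))
E
```

```text
[0.29313084 0.19462927 0.17730946] yaw_y -45.70895235341123 [1.520e+01 1.430e+01 1.217e+02 1.000e-01 4.420e+01 6.080e+01] [-0.05665811 -0.49143201  0.17665127] [-0.0708358   0.09613619 -0.04673081]
0.3473511979488853 134.36313229116035 axis in tool [0.00043361 0.34734964]
[45.6 45.7 45.8 45.7 45.9 46.  46.  46.2 45.9 45.8]
```

View pics/z4.png

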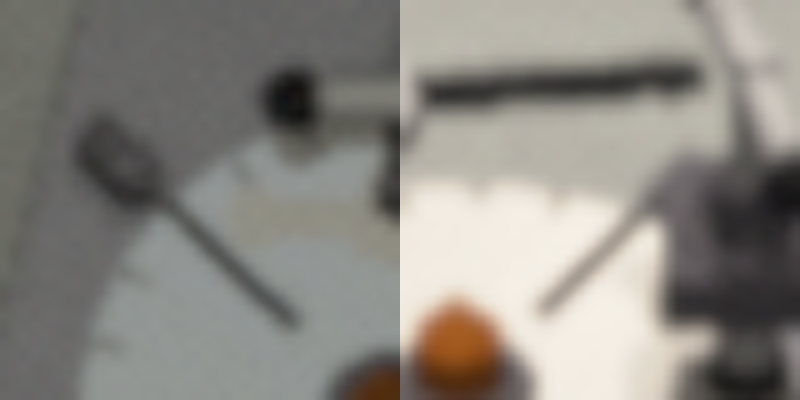

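Both views now show the mark at 45.8° running straight into the pointer tip (top zoom (155,190), side zoom (655,195)). Next is the T-handle.

Request:
{"method": "drive_tool", "body": {"motion": [[[0, 0, -28], [0, 0, 0]], [[4.4, 45.7, 0], [0, 0, 0]], [[4.4, 45.7, 0], [0, 0, 0]], [[4.4, 45.7, 0], [0, 0, 0]], [[4.4, 45.7, 0], [0, 0, 0]]]}}

```text
time_s: 10.4
position: [0.4414, 0.0704, 0.2058]
tcp_rot: [[0.721, 0.693, 0.002], [0.693, -0.721, -0.001], [0.001, 0.002, -1.0]]
force: [1.0, 1.2, -0.1]
opening: 0.451
grasp_force: 0.0
```

Request:
{"method": "drive_tool", "body": {"motion": [[[4.4, 45.7, 0], [0, 0, 0]], [[4.4, 45.7, 0], [0, 0, 0]], [[4.4, 45.7, 0], [0, 0, 0]], [[4.4, 45.7, 0], [0, 0, 0]], [[4.4, 45.7, 0], [0, 0, 0]]]}}

```text
time_s: 10.9
position: [0.6148, -0.08, 0.2053]
tcp_rot: [[0.722, 0.692, 0.001], [0.692, -0.722, -0.001], [0.0, 0.002, -1.0]]
force: [-0.6, 0.3, 0.6]
opening: 0.449
grasp_force: 0.0
```

Request:
{"method": "drive_tool", "body": {"motion": [[[0, 0, 0], [0, 0, -0.134]], [[0, 0, 0], [0, 0, -0.134]], [[0, 0, 0], [0, 0, -0.134]], [[0, 0, 0], [0, 0, -0.134]], [[0, 0, 0], [0, 0, -0.134]]]}}

```text
time_s: 11.4
position: [0.6136, -0.0787, 0.2052]
tcp_rot: [[0.13, 0.992, 0.001], [0.992, -0.13, -0.001], [-0.001, 0.001, -1.0]]
force: [-0.4, 0.4, -0.7]
opening: 0.45
grasp_force: 0.0
```

Request:
{"method": "drive_tool", "body": {"motion": [[[0, 0, 0], [0, 0, -0.134]], [[0, 0, 0], [0, 0, 0]], [[0, 0, 0], [0, 0, 0]]]}}

```text
time_s: 11.7
position: [0.6131, -0.0774, 0.2053]
tcp_rot: [[0.004, 1.0, 0.0], [1.0, -0.004, -0.0], [-0.0, 0.001, -1.0]]
force: [0.3, 0.7, 0.3]
opening: 0.445
grasp_force: 0.0
```

```bash
python3 st.py; python3 - <<'E'
from h import *
s=read_state();print(s["tcp_rot"][:2,:2].T@(np.array([.6089,-.0722])-s["position"][:2])*1e3)
E
```

```text
[ 0.61314674 -0.07736844  0.20529117] yaw_y -0.2282651285404462 [-17.5  30.8  84.2  -0.   65.  -17.3] [0.33796744 0.65016355 0.31947852] [-0.08244715  0.12935944  0.01728387]
0.0806958101424751 -17.055890501176286 axis in tool [ 0.02336088 -0.07724041]
[ 5.15147597 -4.26729245]
```

Request:
{"method": "drive_tool", "body": {"motion": [[[5.2, -4.3, 0], [0, 0, 0]], [[0, 0, 0], [0, 0, 0]], [[0, 0, 30], [0, 0, 0]], [[0, 0, 30], [0, 0, 0]], [[0, 0, 10], [0, 0, 0]]]}}

```text
time_s: 12.2
position: [0.6062, -0.0694, 0.1329]
tcp_rot: [[-0.001, 1.0, -0.005], [1.0, 0.001, 0.002], [0.002, -0.005, -1.0]]
force: [-1.1, 0.5, -0.6]
opening: 0.449
grasp_force: 0.0
```

```bash
python3 st.py
```

```text
[ 0.60621154 -0.06941372  0.1328757 ] yaw_y 0.0309298173689211 [-17.   35.5  88.6  -0.   56.1 -17. ] [-1.11742742  0.49947082 -0.63469899] [-0.07867784  0.05974618  0.03720611]
0.071948461733509 -12.615218713469893 axis in tool [ 0.01575104 -0.07020207]
```

Request:
{"method": "drive_tool", "body": {"motion": [[[0, 0, 0], [0, 0, 0]], [[0, 0, 0], [0, 0, 0]], [[0, 0, 0], [0, 0, 0]], [[0, 0, 0], [0, 0, 0]], [[0, 0, 0], [0, 0, 0]]], "gripper": 0}}

```text
time_s: 12.7
position: [0.6094, -0.0704, 0.1368]
tcp_rot: [[-0.001, 1.0, 0.003], [1.0, 0.001, -0.001], [-0.001, 0.003, -1.0]]
force: [1.2, 0.4, 2.0]
opening: 0.133
grasp_force: 30.0
```

```bash
python3 st.py; python3 - <<'E'
from h import *
a=capture("top")[186:304,293:398,::-1];b=capture("side")[197:317,257:377,::-1]
cv2.imwrite("pics/z5.png",np.hstack([cv2.resize(a,(378,425),interpolation=2),cv2.resize(b,(420,425),interpolation=2)]))
E
```

```text
[ 0.60943619 -0.07040323  0.13683899] yaw_y 0.04637068402990864 [-17.   35.3  88.4   0.   56.2 -17.1] [1.1729907  0.44088798 2.04152798] [-0.08762705 -0.01335385  0.04887592]
0.07531183256012525 -12.814048947827642 axis in tool [ 0.01676248 -0.07342229]
```

View pics/z5.png

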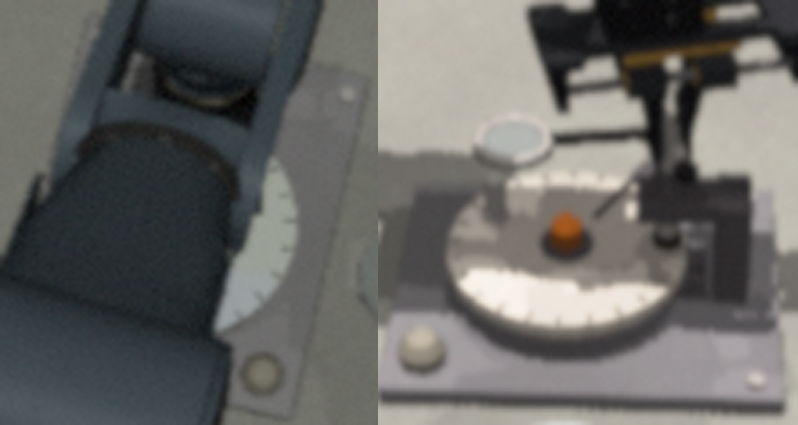

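The handle is held at its middle (opening 11.6 mm). I'll turn clockwise with 4 mm/rad of descent and watch the moment about z.

Request:
{"method": "drive_tool", "body": {"motion": [[[0, 0.18, 0.4], [0, 0, 0.1]], [[0, 0.18, 0.4], [0, 0, 0.1]], [[0, 0, 0], [0, 0, 0]]]}}

```text
time_s: 13.1
position: [0.6101, -0.0705, 0.136]
tcp_rot: [[0.197, 0.98, 0.004], [0.98, -0.197, -0.001], [-0.0, 0.004, -1.0]]
force: [2.3, 0.7, 5.7]
opening: 0.132
grasp_force: 30.0
```

```bash
python3 st.py
```

```text
[ 0.61008715 -0.07047903  0.13604323] yaw_y -11.380505883670187 [-17.   35.4  88.3   0.   56.1  -5.6] [2.33066454 0.65830917 5.74882618] [-0.00975006 -0.17376754  0.11435347]
0.07596342451951361 -12.760900379296723 axis in tool [ 0.0018299  -0.07594087]
```

Request:
{"method": "drive_tool", "body": {"motion": [[[0, 0.18, 0.4], [0, 0, 0.1]], [[0, 0.18, 0.4], [0, 0, 0.1]], [[0, 0, 0], [0, 0, 0]]]}}

```text
time_s: 13.4
position: [0.6108, -0.0707, 0.1352]
tcp_rot: [[0.388, 0.922, 0.004], [0.922, -0.388, -0.001], [0.001, 0.004, -1.0]]
force: [2.5, 0.4, 5.1]
opening: 0.129
grasp_force: 30.0
```

```bash
python3 st.py
```

```text
[ 0.61076301 -0.07069037  0.13524401] yaw_y -22.808011799040898 [-17.   35.5  88.3   0.   56.    5.8] [2.46316967 0.44215172 5.08349411] [-0.09398954 -0.21371751  0.12820668]
0.0766692894493269 -12.803374954656793 axis in tool [-0.01331941 -0.07550272]
```

Request:
{"method": "drive_tool", "body": {"motion": [[[0, 0.18, 0.4], [0, 0, 0.1]], [[0, 0, 0], [0, 0, 0]], [[0, 0, 0], [0, 0, 0]]]}}

```text
time_s: 13.7
position: [0.6111, -0.0709, 0.1349]
tcp_rot: [[0.476, 0.879, 0.005], [0.879, -0.476, -0.001], [0.001, 0.005, -1.0]]
force: [2.0, 0.8, 5.9]
opening: 0.131
grasp_force: 30.0
```

```bash
python3 st.py|head -2
```

```text
[ 0.611075   -0.07085176  0.13487798] yaw_y -28.448108962809005 [-17.   35.5  88.3   0.   56.   11.4] [1.99368585 0.75038599 5.85098801] [-0.08788284 -0.28951758  0.09648904]
0.07700934228213778 -12.869027227084105 axis in tool [-0.02068187 -0.07417927]
```

Request:
{"method": "drive_tool", "body": {"motion": [[[0, 0.18, 0.4], [0, 0, 0.1]], [[0, 0, 0], [0, 0, 0]], [[0, 0, 0], [0, 0, 0]]]}}

```text
time_s: 14.0
position: [0.6114, -0.071, 0.1345]
tcp_rot: [[0.562, 0.827, 0.005], [0.827, -0.562, -0.001], [0.002, 0.005, -1.0]]
force: [3.3, 1.4, 5.4]
opening: 0.132
grasp_force: 30.0
```

```bash
python3 st.py|head -2
```

```text
[ 0.61136865 -0.07100123  0.13447875] yaw_y -34.1672031064248 [-17.   35.5  88.3   0.   55.9  17.1] [3.29561228 1.39365509 5.39243672] [-0.08711455 -0.35687915  0.14039547]
0.07732894390785117 -12.928534800983803 axis in tool [-0.02801212 -0.0720759 ]
```

Request:
{"method": "drive_tool", "body": {"motion": [[[0, 0.18, 0.4], [0, 0, 0.1]], [[0, 0, 0], [0, 0, 0]], [[0, 0, 0], [0, 0, 0]]]}}

```text
time_s: 14.3
position: [0.6117, -0.0712, 0.1341]
tcp_rot: [[0.641, 0.767, 0.005], [0.767, -0.641, -0.002], [0.002, 0.005, -1.0]]
force: [3.4, 0.3, 5.5]
opening: 0.13
grasp_force: 30.0
```

```bash
python3 st.py|head -2
```

```text
[ 0.61165001 -0.07121824  0.13408154] yaw_y -39.890095071713425 [-17.   35.6  88.2   0.   55.9  22.9] [3.38463848 0.33821426 5.52320757] [-0.12705076 -0.35346458  0.14410125]
0.07765186556382084 -13.038148379446492 axis in tool [-0.0350735  -0.06927832]
```

Request:
{"method": "drive_tool", "body": {"motion": [[[0, 0.18, 0.4], [0, 0, 0.1]], [[0, 0, 0], [0, 0, 0]], [[0, 0, 0], [0, 0, 0]]]}}

```text
time_s: 14.6
position: [0.6119, -0.0715, 0.1337]
tcp_rot: [[0.715, 0.699, 0.005], [0.699, -0.715, -0.002], [0.003, 0.005, -1.0]]
force: [3.3, -0.8, 6.1]
opening: 0.132
grasp_force: 30.0
```

```bash
python3 st.py|head -2
```

```text
[ 0.61189643 -0.07145861  0.13366181] yaw_y -45.62343410478698 [-17.   35.6  88.2  -0.   55.8  28.6] [ 3.29610172 -0.75718355  6.12206834] [-0.22940738 -0.43369679  0.1514417 ]
0.07794636320723974 -13.169415416038934 axis in tool [-0.04182677 -0.06577205]
```

Request:
{"method": "drive_tool", "body": {"motion": [[[0, 0.18, 0.4], [0, 0, 0.1]], [[0, 0, 0], [0, 0, 0]], [[0, 0, 0], [0, 0, 0]]]}}

```text
time_s: 14.9
position: [0.6121, -0.0717, 0.1333]
tcp_rot: [[0.781, 0.625, 0.006], [0.625, -0.781, -0.002], [0.003, 0.005, -1.0]]
force: [3.7, -0.3, 5.7]
opening: 0.133
grasp_force: 30.0
```

```bash
python3 st.py|head -2
```

```text
[ 0.61211174 -0.07170137  0.13327351] yaw_y -51.34509345288131 [-17.1  35.7  88.2  -0.   55.8  34.3] [ 3.65270131 -0.29975595  5.65471095] [-0.21990758 -0.4211668   0.12108719]
0.07821155293067066 -13.306642553418328 axis in tool [-0.04819198 -0.06159845]
```

Request:
{"method": "drive_tool", "body": {"motion": [[[0, 0.18, 0.4], [0, 0, 0.1]], [[0, 0, 0], [0, 0, 0]], [[0, 0, 0], [0, 0, 0]]]}}

```text
time_s: 15.2
position: [0.6123, -0.072, 0.1329]
tcp_rot: [[0.839, 0.544, 0.006], [0.544, -0.839, -0.002], [0.004, 0.005, -1.0]]
force: [3.6, -1.6, 5.3]
opening: 0.125
grasp_force: 30.0
```

```bash
python3 st.py|head -2
```

```text
[ 0.61231619 -0.07198458  0.1328759 ] yaw_y -57.0659317469338 [-17.1  35.7  88.2  -0.   55.7  40. ] [ 3.56459779 -1.55665918  5.29191814] [-0.31496101 -0.44902116  0.08144452]
0.07847602158713031 -13.47350512197525 axis in tool [-0.05410969 -0.05683659]
```

```bash
cat > m.py <<'E'
from rig import *
import numpy as np
v=[]
for i in range(6):
    s=read_state();R=s["tcp_rot"];v.append(np.r_[s["moment"][2],s["force"],s["position"]*1e3]);capture("side")
v=np.array(v);print("turn %.3f"%-np.arctan2(R[1,1],R[0,1]),"Mz %.3f +- %.3f"%(v[:,0].mean(),v[:,0].std()/6**.5),v.mean(0)[1:].round(1),s["joint_positions"][5].round(0))
E
python3 m.py
```

```text
turn 0.996 Mz 0.123 +- 0.012 [  3.4  -1.1   5.5 612.3 -72.  132.9] 40.0
```

Request:
{"method": "drive_tool", "body": {"motion": [[[0, 0, 0.4], [0, 0, 0.1]], [[0, 0, 0], [0, 0, 0]]]}}

```text
time_s: 15.7
position: [0.6125, -0.0723, 0.1325]
tcp_rot: [[0.89, 0.456, 0.006], [0.456, -0.89, -0.003], [0.004, 0.005, -1.0]]
force: [4.8, -2.1, 5.9]
opening: 0.131
grasp_force: 30.0
```

```bash
python3 m.py
```

```text
turn 1.096 Mz 0.116 +- 0.008 [  4.5  -2.2   4.9 612.5 -72.3 132.5] 46.0
```

Request:
{"method": "drive_tool", "body": {"motion": [[[0, 0, 0.4], [0, 0, 0.1]], [[0, 0, 0], [0, 0, 0]]]}}

```text
time_s: 16.2
position: [0.6126, -0.0726, 0.1321]
tcp_rot: [[0.931, 0.365, 0.006], [0.365, -0.931, -0.003], [0.005, 0.005, -1.0]]
force: [4.3, -3.3, 5.3]
opening: 0.13
grasp_force: 30.0
```

```bash
python3 m.py
```

```text
turn 1.196 Mz 0.132 +- 0.009 [  4.3  -3.    4.9 612.6 -72.6 132.1] 51.0
```

Request:
{"method": "drive_tool", "body": {"motion": [[[0, 0, 0.4], [0, 0, 0.1]], [[0, 0, 0], [0, 0, 0]]]}}

```text
time_s: 16.7
position: [0.6127, -0.0729, 0.1317]
tcp_rot: [[0.963, 0.271, 0.007], [0.271, -0.963, -0.004], [0.005, 0.005, -1.0]]
force: [4.1, -3.2, 5.0]
opening: 0.128
grasp_force: 30.1
```

```bash
python3 m.py
```

```text
turn 1.295 Mz 0.135 +- 0.006 [  4.5  -3.3   4.7 612.7 -72.9 131.7] 57.0
```

Request:
{"method": "drive_tool", "body": {"motion": [[[0, 0, 0.4], [0, 0, 0.1]], [[0, 0, 0], [0, 0, 0]]]}}

```text
time_s: 17.2
position: [0.6128, -0.0732, 0.1313]
tcp_rot: [[0.985, 0.173, 0.007], [0.173, -0.985, -0.004], [0.006, 0.005, -1.0]]
force: [4.1, -4.0, 5.9]
opening: 0.134
grasp_force: 30.1
```

```bash
python3 m.py
```

```text
turn 1.395 Mz 0.164 +- 0.012 [  4.6  -4.    4.9 612.8 -73.2 131.3] 63.0
```

Request:
{"method": "drive_tool", "body": {"motion": [[[0, 0, 0.4], [0, 0, 0.1]], [[0, 0, 0], [0, 0, 0]]]}}

```text
time_s: 17.7
position: [0.6129, -0.0736, 0.131]
tcp_rot: [[0.997, 0.074, 0.007], [0.074, -0.997, -0.005], [0.007, 0.005, -1.0]]
force: [4.9, -4.8, 5.0]
opening: 0.131
grasp_force: 30.1
```

```bash
python3 m.py
```

```text
turn 1.495 Mz 0.154 +- 0.010 [  4.5  -4.9   4.5 612.9 -73.5 131. ] 69.0
```

Request:
{"method": "drive_tool", "body": {"motion": [[[0, 0, 0.4], [0, 0, 0.1]], [[0, 0, 0], [0, 0, 0]]]}}

```text
time_s: 18.2
position: [0.6129, -0.0739, 0.1306]
tcp_rot: [[1.0, -0.025, 0.007], [-0.025, -1.0, -0.005], [0.007, 0.005, -1.0]]
force: [4.1, -6.0, 4.9]
opening: 0.135
grasp_force: 30.1
```

```bash
python3 m.py
```

```text
turn 1.595 Mz 0.185 +- 0.014 [  4.   -5.5   4.2 612.9 -73.9 130.6] 74.0
```

Request:
{"method": "drive_tool", "body": {"motion": [[[0, 0, 0.4], [0, 0, 0.1]], [[0, 0, 0], [0, 0, 0]]]}}

```text
time_s: 18.7
position: [0.6128, -0.0742, 0.1302]
tcp_rot: [[0.992, -0.125, 0.007], [-0.125, -0.992, -0.006], [0.007, 0.005, -1.0]]
force: [3.7, -6.5, 4.8]
opening: 0.133
grasp_force: 30.1
```

```bash
python3 m.py
```

```text
turn 1.695 Mz 0.208 +- 0.014 [  4.2  -6.3   4.6 612.8 -74.2 130.2] 80.0
```

Request:
{"method": "drive_tool", "body": {"motion": [[[0, 0, 0.4], [0, 0, 0.1]], [[0, 0, 0], [0, 0, 0]]]}}

```text
time_s: 19.2
position: [0.6128, -0.0745, 0.1298]
tcp_rot: [[0.975, -0.223, 0.007], [-0.223, -0.975, -0.007], [0.008, 0.005, -1.0]]
force: [3.5, -6.8, 5.0]
opening: 0.13
grasp_force: 30.1
```

```bash
python3 m.py; python3 m.py
```

```text
turn 1.795 Mz 0.228 +- 0.012 [  3.8  -7.    4.8 612.8 -74.5 129.9] 86.0
turn 1.795 Mz 0.235 +- 0.012 [  3.9  -7.    4.6 612.8 -74.5 129.8] 86.0
```

Contact fits at about 1.25 rad (baseline 0.125 N m, slope 0.19). I'll finish at about 2.05 rad and ease the sideways load at the same time.

Request:
{"method": "drive_tool", "body": {"motion": [[[-0.7, -0.3, 0.36], [0, 0, 0.09]], [[-0.7, -0.3, 0.36], [0, 0, 0.09]], [[0, 0, 0], [0, 0, 0]]]}}

```text
time_s: 20.1
position: [0.6126, -0.075, 0.1292]
tcp_rot: [[0.919, -0.393, 0.009], [-0.393, -0.919, -0.009], [0.012, 0.005, -1.0]]
force: [5.6, -10.8, 3.2]
opening: 0.135
grasp_force: 30.2
```

```bash
python3 m.py; python3 m.py
```

```text
turn 1.974 Mz 0.265 +- 0.006 [  5.5 -10.5   3.5 612.6 -75.  129.2] 96.0
turn 1.974 Mz 0.271 +- 0.009 [  5.3 -10.6   3.1 612.6 -75.  129.2] 96.0
```

Request:
{"method": "drive_tool", "body": {"motion": [[[-0.7, -0.3, 0.36], [0, 0, 0.09]], [[0, 0, 0], [0, 0, 0]]]}}

```text
time_s: 20.9
position: [0.6125, -0.0752, 0.1289]
tcp_rot: [[0.88, -0.474, 0.01], [-0.474, -0.88, -0.01], [0.014, 0.005, -1.0]]
force: [6.0, -12.1, 1.7]
opening: 0.133
grasp_force: 30.2
```

```bash
python3 m.py; python3 m.py
```

```text
turn 2.064 Mz 0.318 +- 0.005 [  5.8 -12.2   2.5 612.4 -75.2 128.9] 101.0
turn 2.064 Mz 0.309 +- 0.011 [  5.2 -12.5   2.9 612.4 -75.2 128.9] 101.0
```

Request:
{"method": "drive_tool", "body": {"motion": [[[1.5, 0.8, 0], [0, 0, 0]], [[1, 0.5, 0], [0, 0, 0]], [[0, 0, 0], [0, 0, 0]]]}}

```text
time_s: 21.8
position: [0.6125, -0.0754, 0.1289]
tcp_rot: [[0.881, -0.474, 0.006], [-0.474, -0.881, -0.006], [0.009, 0.003, -1.0]]
force: [3.5, -7.1, 5.5]
opening: 0.132
grasp_force: 30.2
```

```bash
python3 m.py; python3 m.py
```

```text
turn 2.064 Mz 0.310 +- 0.008 [  3.2  -7.4   5.5 612.5 -75.4 128.8] 101.0
turn 2.064 Mz 0.297 +- 0.012 [  3.7  -7.7   5.3 612.5 -75.4 128.8] 101.0
```

The moment is about 0.30 N m, so roughly 0.8–0.9 rad past contact and about 40 N. I'll release, retract and check.

Request:
{"method": "drive_tool", "body": {"motion": [[[0, 0, 0], [0, 0, 0]], [[0, 0, 0], [0, 0, 0]], [[0, 0, 0], [0, 0, 0]], [[0, 0, -20], [0, 0, 0]], [[0, 0, -40], [0, 0, 0]]], "gripper": 0.45}}

```text
time_s: 22.9
position: [0.6059, -0.0703, 0.1836]
tcp_rot: [[0.879, -0.477, -0.011], [-0.477, -0.879, 0.004], [-0.012, 0.002, -1.0]]
force: [1.1, 0.2, 0.3]
opening: 0.429
grasp_force: 0.0
```

Request:
{"method": "drive_tool", "body": {"motion": [[[0, 0, -40], [0, 0, 0]], [[-35, -30, 0], [0, 0, 0]], [[-35, -30, 0], [0, 0, 0]], [[-35, -30, 0], [0, 0, 0]], [[-35, -30, 0], [0, 0, 0]]]}}

```text
time_s: 23.4
position: [0.542, 0.1023, 0.2266]
tcp_rot: [[0.879, -0.478, -0.003], [-0.478, -0.879, 0.001], [-0.003, 0.001, -1.0]]
force: [0.7, 0.9, 0.1]
opening: 0.449
grasp_force: 0.0
```

Request:
{"method": "drive_tool", "body": {"motion": [[[-35, -30, 0], [0, 0, 0]], [[-35, -30, 0], [0, 0, 0]], [[-35, -30, 0], [0, 0, 0]], [[-35, -30, 0], [0, 0, 0]], [[0, 0, 0], [0, 0, 0]]]}}

```text
time_s: 23.9
position: [0.4743, 0.2775, 0.2265]
tcp_rot: [[0.882, -0.471, -0.004], [-0.471, -0.882, 0.001], [-0.004, 0.001, -1.0]]
force: [0.2, -1.0, -1.4]
opening: 0.449
grasp_force: 0.0
```

```bash
python3 st.py; python3 - <<'E'
from h import *
im=capture("top")[:,:,::-1];b=capture("side")[:,:,::-1]
a=im[190:270,303:363]
cv2.imwrite("pics/z6.png",np.hstack([cv2.resize(a,(375,500),interpolation=2),cv2.resize(b[217:317,267:352],(425,500),interpolation=2)]))
g=im.astype(float).mean(2);c=np.array([.536,-.0537]);pts=[]
for x in range(323,333):
    y0=int(round(227.0+(x-320.)*.95));ys=np.arange(y0-4,y0+5);w=np.clip(np.percentile(g[ys,x],70)-15-g[ys,x],0,None);pts.append((x,(w*ys).sum()/w.sum()))
W=ray("top",pts,.052);print(np.degrees(np.arctan2(*(W-c).T[::-1])).round(1))
E
```

```text
[0.47432181 0.2774987  0.22649445] yaw_y -118.10038504113756 [ 18.6  24.2  92.6   0.2  63.4 136.6] [ 0.20621064 -1.04049881 -1.44663722] [0.01309875 0.14235606 0.01478748]
0.3368928287482675 100.54918715843891 axis in tool [0.21040743 0.26310659]
[45.6 45.6 45.7 45.8 45.9 46.  45.9 45.9 45.8 45.6]
```

View pics/z6.png

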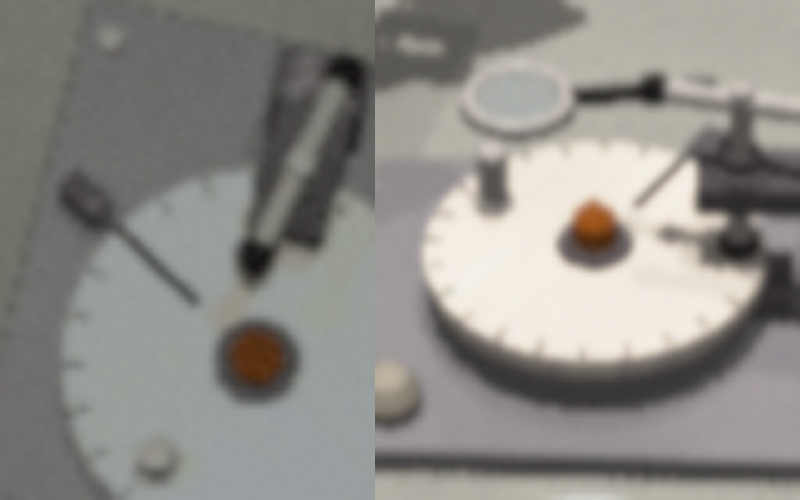

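The mark still meets the pointer (45.8°), and the bar turned about 118° with the tool. The gripper is clear, so I'm handing in.

```bash
python3 -c "
from rig import *
print(hand_in())"
```

```text
the job is handed in; nothing more can be done
None
```

I've handed the job in; no verdict came back. The mark is lined up with the pointer to within about 1° (roughly 1–2 mm at the rim). The clamp pad presses with an estimated 40 N, judged from the wrist moment since pad force can't be measured directly. The gripper touches nothing, and it met none of the other things on the bench.

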